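# Prop open the dough-proving box

## Robot

A 6-joint arm with a two-finger parallel gripper is mounted at the origin on the work surface. World frame = base frame: x ahead of the robot, y to its left, z up, the work surface at z = 0. Lengths are in m, angles in rad, forces in N, time in s.
With the tool pointing down it reaches from about 0.35 to 0.975 m from the base axis. Payload 4.9 kg.
Tool frame: the origin (TCP) lies at the very end of the fingers, on their centre line; the grasp point (between the pads) lies 19 mm behind it; z points along the fingers, y is the line along which they close (so a half turn about z gives the same grasp; the last joint's range is limited). The gripper opens to 85 mm and grips with 20 to 120 N. Pads are 22 mm wide; open, the fingers measure 114 mm over their backs; the gripper's body (76 mm by 85 mm) begins 54 mm behind the grasp point. The pads swing forward as they close: fully open they stand 13 mm farther back than shut.
Start: joints at [0.982, 0.053, 1.613, -0, 1.476, -0.119], TCP at [0.283, 0.557, 0.231] pointing down, gripper open.
Joint ranges: [-3.01, 3.01], [-1.01, 2.22], [0.06, 2.58], [-1.02, 4.17], [0.09, 2.62], [-3.14, 3.14]. Speed limits (rad/s): [2.57, 2.57, 3.14, 3.14, 3.14, 3.14].

## Interface

Orientations are given as a unit quaternion [w, x, y, z].
In Python, from plant import state, optics, ticket, nets gives the robot as it stands. The module is installed in compiled form; this text tells all that it offers.
- The arm moves only by the shell command python3 -m inch 'ROWS' [OPENING]. ROWS is JSON, a list of rows, each an object of numbers: "dx", "dy", "dz": the shift along the tool's x, y, z as a fraction of full scale; "rx", "ry", "rz": the turn, a rotation vector about the tool's x, y, z as a fraction of full scale. In form: [{"dx": .., "dy": .., "dz": .., "rx": .., "ry": .., "rz": ..}, ...]. A call has 1 to 5 rows; each row is the pose to reach, as a shift and turn from the pose commanded when the call began, along the tool's axes at that moment; what a row does not reach only later rows make up. Full scale, the value 1, is 0.8 m for a shift and 1.5 rad for a turn. A row lasts 1/10 s, in which the tool goes at most 50 mm and 8.59 degrees, less where a joint would pass 70% of its speed; a pose out of reach is approached as far as the arm can. A call with a number of a shift or a turn outside -1 to 1 is refused whole. A call with a gripper value outside its range is refused whole. OPENING is the opening, from -1 (shut) to 1 (fully open), set as the call begins (- or left out, the last holds). The fingers move at their own pace and stop on an object; the grip force is fixed at half the most. Time passes only in rows, so rows that repeat a pose let the fingers close. It gives the time, the measured TCP pose, the force, the opening and the grip force at its end, in the units of the state.
- state(): the state, without advancing time (a new reading comes with each control period).
- optics.grab_frame(name): name is "scene" or "top" or "wrist"; returns the picture (400x640x3 uint8, red, green, blue); there is no depth.
- optics.camera_info(name): a dict with "fx", "fy", "cx", "cy" (pixels), "R" (3x3) and "t" (3): a world point X has camera coordinates R X + t. Camera axes: x right, y down, z forward; pixel columns grow to the right and rows downward; lengths in m; the calibration is good to about 2 mm. The wrist camera is an equidistant fisheye: a pixel r from the principal point sees the ray r / f radians off the axis. A picture is of the moment at which its call begins: read the wrist's pose just before it. camera_info takes no time and is no camera call; for the wrist camera it gives the pose at the moment of the call.
- ticket.job_done(): hands the job in; it is judged then, once.
Trained networks look in the newest picture that a camera, given by its name, has taken for a name from the list of things; names that differ only in an ending like _2 or _b are one class to them, and where a whole thing is asked for, a point or a joint stands for the part that bears it (a point fixed in the world has none). Each returns a list of dicts, best first, with "confidence" (0 to 1); they miss things now and then, are a little off and sometimes report something else, mostly with a low value. They report only what shows in the picture. A call takes as long as a camera call.
- nets.boxes_of(camera, name): "bbox" ([centre column, centre row, width, height] in pixels, round what is visible of it).
- nets.outline_of(camera, name): "pixels" (400x640 bool, what is visible of it) and "bbox" ([centre column, centre row, width, height] in pixels, round what is visible of it).
The state is a dict: "time": time; "joint_pos": joint angles; "joint_vel": joint speeds; "joint_efforts": joint torques, N m; "tool_pos": TCP position; "tool_rot": TCP orientation; "contact_force": force on the tool from outside, world axes, zero at the start; "ft_torque": the same for the moment, N m; "gripper_width": opening from 0.0 (shut) to 1.0 (fully open); "grasp_force": force on a finger pad.
Only numpy, scipy, OpenCV 4.12 (cv2) and the standard library are available. Lean on these libraries where they do the work, as an engineer would, in place of code of your own. Each camera call takes 0.05 s, during which the arm holds its last target. There are 200 camera calls.

## Task

Prop the lid of the wooden proving box open: take the wooden grip of the prop on the box's side, swing the prop up and back so that its pin lifts the lid from below, and work the pin along under the lid's steel strip until it drops into the hole there. Then let go, so that the lid rests on the prop; do not force the pin, and leave the other kitchen things where they are.

Things in the scene. Friction and masses are not known exactly. Their poses are not given: they have to be found in the camera images.
- prover: wooden box without lid, 260 x 260 mm, 130 mm high, walls 12 mm, fixed to the counter; origin at the centre of its underside, x points from its front to the lid's hinge side, z up; the prop is on its -y side
- lid: wooden lid 268 x 260 x 12 mm, 0.4 to 0.85 kg, on a strongly damped (soft-close) hinge, 1.5 N m s/rad; origin at the middle of the hinge line, 130 mm along x and 130 mm up from the prover's origin, level with the lid's underside; axes as the prover's when closed, the lid reaching along -x. Opens by turning about +y (front up), 0 to 1.2 rad. Let go unpropped, it sinks shut.
- lid_edge (a point): point on the hinge line 150 mm towards -y from the lid's origin, in the plane the pin moves in; the lid's axes. A 34 mm wide, 6 mm thick steel strip, centred on that plane, is bolted along the lid's edge, underside level with the lid's. Its one through hole (12 x 12 mm) is adjustable and unmeasured: its centre lies 119 to 165 mm from here along -x. It can be seen from above.
- prop: prop of 10 mm steel bar beside the box's -y wall, 0.16 kg; origin on its pivot axis (50 mm along x, -150 mm along y, 95 mm up from the prover's origin), axes as the prover's when stowed. Swings freely about +y, 0 (stowed, level) to 1.9 rad: its end goes up, then back towards the hinge. The pin meets the hole between 0.95 and 1.55 rad and the prop then stops.
- grip (a point): middle of the prop's wooden grip, a level round bar 18 mm thick and 66 mm long along the prop's y, 126 mm along -x and 67 mm along -y from the prop's origin; it turns freely on its own axis, so a hand need not turn with the prop; stands free 50 mm outside the strip's edge, 95 mm above the counter when stowed
- pin_end (a point): rounded end of the prop's 8 mm pin, at (-140, 0, 31) mm in the prop's frame, 4 mm below the strip when stowed; a rubber-faced collar, 18 mm wide, 10 mm below the pin's end, stops the pin when it is through the hole. Seated, the pin's end stands 7 to 10 mm over the underside of the strip; before, it is level with it.
- board: wooden bread board 270 x 200 mm, 18 mm thick, with a 110 mm paddle handle to -x; origin at the centre of its underside
- loaf: round loaf on the board, 176 mm wide, 64 mm high; origin at the centre of its underside
- dish: glass bowl, 230 mm wide, 45 mm high; origin at the centre of its underside
- tub: clear plastic tub 150 x 110 mm, 65 mm high; origin at the centre of its underside
- mug: white mug, 76 mm wide, 85 mm high, beside the box; origin at the centre of its underside
- jar: glass jar, 60 mm wide, 80 mm high, beside the box; origin at the centre of its underside
- spoon: wooden spoon lying on the counter; origin at the middle of its underside

How it is judged:
By the outcome, as a careful person would: the job done as asked, in the order asked, and still so for the second after the job is handed in, with the robot touching nothing.
It also fails if it takes over 61 s, if anything falls off the work surface, if the arm or the gripper's body presses on something with over 40 N, if the wrist force passes 120 N, or if a joint passes its speed limit or range.

## Working session

There is one attempt and no reset: what is moved stays moved. The work goes in short steps, Python scripts to look and compute and a shell command to move; the robot and the scene stay as the last step left them, time stands still between calls to the robot, and variables do not carry over. Pictures are saved under pics/ and viewed, at most 10 in all, crops included, and the job is handed in when it is done.

```bash
mkdir -p pics
python3 - <<'E'
from plant import state, optics, nets
import cv2, numpy as np
for c in ["scene","top"]:
    im=optics.grab_frame(c); cv2.imwrite(f"pics/{c}0.png",im[:,:,::-1])
    i=optics.camera_info(c); print(c,{k:np.round(v,4).tolist() for k,v in i.items()})
    for n in ["prover","lid","prop","grip","pin_end","mug","jar"]:
        r=nets.boxes_of(c,n); print(n,[(np.round(d["bbox"]).tolist(),round(d["confidence"],2)) for d in r[:2]])
print(state())
E
```

```text
scene {'fx': 446.0535, 'fy': 446.0535, 'cx': 322.246, 'cy': 199.7763, 'R': [[0.8582, 0.5134, 0.0007], [0.4321, -0.7216, -0.5409], [-0.2772, 0.4644, -0.8411]], 't': [-0.4658, -0.1282, 1.6162]}
prover [([341.0, 203.0, 106.0, 111.0], 0.87)]
lid []
prop [([321.0, 246.0, 60.0, 30.0], 0.55), ([341.0, 195.0, 105.0, 95.0], 0.37)]
grip [([322.0, 245.0, 55.0, 33.0], 0.8), ([342.0, 202.0, 105.0, 109.0], 0.58)]
pin_end [([324.0, 245.0, 56.0, 31.0], 0.58)]
mug [([313.0, 314.0, 27.0, 44.0], 0.93)]
jar [([291.0, 184.0, 24.0, 29.0], 0.87)]
top {'fx': 367.175, 'fy': 367.175, 'cx': 322.052, 'cy': 199.6111, 'R': [[0.0138, -0.9999, -0.0002], [-0.9823, -0.0135, -0.1869], [0.1868, 0.0027, -0.9824]], 't': [0.0223, 0.539, 1.1868]}
prover [([316.0, 190.0, 127.0, 102.0], 0.58)]
lid [([307.0, 190.0, 113.0, 100.0], 0.62)]
prop []
grip [([370.0, 200.0, 23.0, 7.0], 0.41)]
pin_end []
mug [([407.0, 163.0, 30.0, 32.0], 0.81)]
jar [([161.0, 212.0, 54.0, 55.0], 0.35)]
{'time': 0.8, 'joint_pos': array([ 9.82020669e-01,  5.26769389e-02,  1.61281758e+00, -1.54112016e-05,
        1.47600466e+00, -1.19001767e-01]), 'joint_vel': array([ 2.27213076e-04, -5.25258298e-05, -9.25683834e-04, -7.34950944e-04,
       -2.74436195e-04, -6.43651978e-04]), 'joint_efforts': array([-9.66180778e-04, -3.93636560e+01, -3.70442176e+01, -2.41669422e-04,
        3.70632588e-04,  7.31456453e-06]), 'tool_pos': array([0.28294076, 0.55730443, 0.23136718]), 'tool_rot': array([2.33938210e-05, 2.32732328e-01, 9.72540828e-01, 4.11865283e-05]), 'contact_force': array([ 0.12642371,  0.55199437, -0.0459147 ]), 'ft_torque': array([-0.0118186 , -0.04021144,  0.02243379]), 'grasp_force': 0.0, 'gripper_width': 0.9996811267700151}
```

Run:
```python
import cv2, numpy as np
a=cv2.imread("pics/scene0.png")[110:350,220:440]; b=cv2.imread("pics/top0.png")[110:270,220:440]
a=cv2.resize(a,None,fx=2.5,fy=2.5,interpolation=cv2.INTER_CUBIC); cv2.imwrite("pics/s1.png",a)
b=cv2.resize(b,None,fx=3.6,fy=3.6,interpolation=cv2.INTER_CUBIC); cv2.imwrite("pics/t1.png",b)
```

```text
(no output)
```

View pics/s1.png

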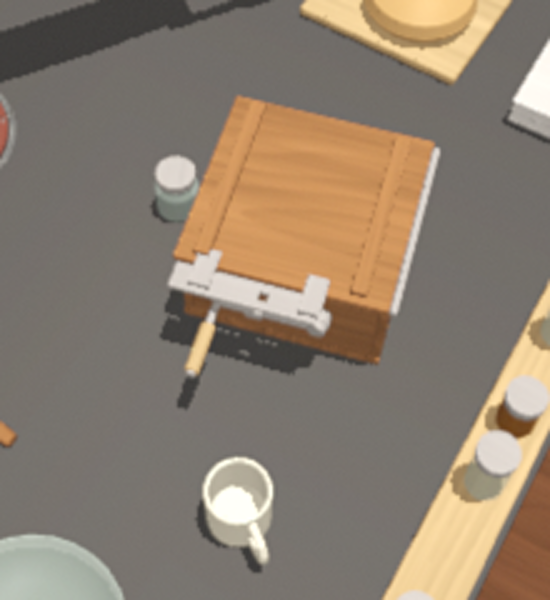

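View pics/t1.png

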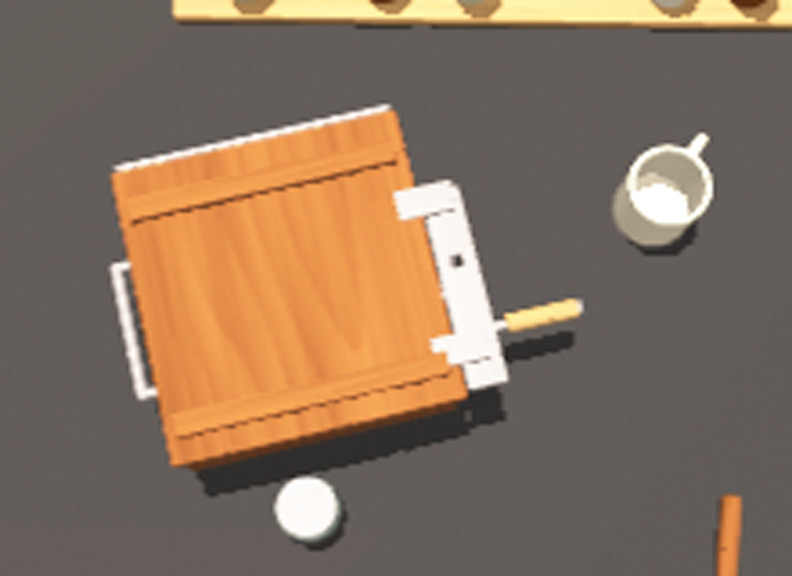

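View pics/scene0.png

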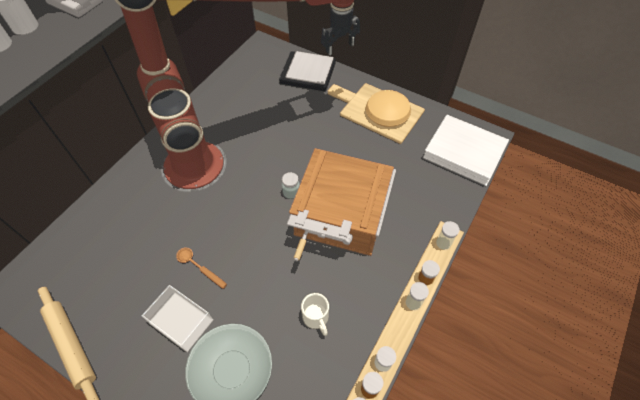

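The scene crop (x2.5, offset 220,110) shows the closed lid, with its corners at about (240,97), (438,147), (393,308) and (177,257). The strip hole is at (263,296) and the grip runs (209,325)-(192,375). The top crop (x3.6, offset 220,110) shows the corners at (113,170), (393,108), (464,400) and (173,465), the hole at (457,261) and the grip (506,321)-(581,306). The mug stands clear to the right. The full scene picture shows nothing else in the way.

```bash
cat > h.py <<'E'
import numpy as np
from scipy.optimize import least_squares
from scipy.spatial.transform import Rotation as Ro
from plant import optics
def proj(c,X):
    i=optics.camera_info(c); p=np.asarray(i["R"])@X.T+np.asarray(i["t"])[:,None]
    return np.c_[i["fx"]*p[0]/p[2]+i["cx"], i["fy"]*p[1]/p[2]+i["cy"]]
def w(P,X):  # prover frame -> world, P=(x,y,yaw)
    X=np.atleast_2d(X); c,s=np.cos(P[2]),np.sin(P[2])
    return np.c_[P[0]+c*X[:,0]-s*X[:,1],P[1]+s*X[:,0]+c*X[:,1],X[:,2]]
E
python3 - <<'E'
from h import *
C=np.array([[-.138,.13,.142],[.13,.13,.142],[.13,-.13,.142],[-.138,-.13,.142]])
G=np.array([[-.076,-.184,.0965],[-.076,-.250,.0965]])
S=np.array([[240,97],[438,147],[393,308],[177,257],[263,296],[209,325],[192,375]])/2.5+[220,110]
T=np.array([[173,465],[113,170],[393,108],[464,400],[457,261],[506,321],[581,306]])/3.6+[220,110]
def res(p,k="st"):
    X=np.r_[w(p,C),w(p,[.13-p[3],-.15,.136]),w(p,G)]
    r=[]
    if "s" in k: r.append(proj("scene",X)-S)
    if "t" in k: r.append(proj("top",X)-T)
    return np.concatenate(r).ravel()
for k in ["s","t","st"]:
    f=least_squares(res,[.55,0,.2,.14],args=(k,),loss="soft_l1"); print(k,np.round(f.x,4)); print(np.round(res(f.x,k).reshape(-1,2),1).tolist())
np.save("P.npy",f.x)
p=f.x; d=p[3]
def dist(a,c=0): 
    t=a+np.arctan2(.031,.14); r=np.hypot(.14,.031); return np.array([.05-r*np.cos(t)-.13,.095+r*np.sin(t)-.13])
for a in np.arange(.9,1.6,.05):
    q=dist(a); print(round(a,2),np.round(np.hypot(*q),4),round(np.arctan2(q[1],-q[0]),3))
print("grip",w(p,[-.076,-.217,.095]),"outer",w(p,[-.076,-.224,.095]))
E
```

```text
s [0.5676 0.1001 0.2412 0.1515]
[[-0.1, -0.6], [0.3, -1.5], [-0.3, 2.6], [-0.9, -0.2], [-0.2, 0.7], [0.7, 0.3], [0.4, -0.5]]
t [0.5606 0.1013 0.2436 0.1486]
[[-0.5, 0.2], [-0.7, 0.1], [0.9, -0.4], [1.3, -1.0], [0.1, -0.0], [0.1, 0.6], [-1.0, 0.2]]
st [0.5636 0.1013 0.2456 0.1501]
[[-1.1, -1.2], [-0.8, -2.4], [-1.1, 1.5], [-1.7, -0.9], [-0.5, -0.0], [0.0, -0.4], [-0.2, -1.3], [-0.3, -0.7], [-0.7, -0.7], [0.8, -1.3], [1.4, -2.0], [0.2, -0.6], [0.1, -0.5], [-1.1, -0.9]]
0.9 0.1709 0.582
0.95 0.1672 0.618
1.0 0.1634 0.655
1.05 0.1595 0.693
1.1 0.1556 0.731
1.15 0.1516 0.769
1.2 0.1475 0.809
1.25 0.1434 0.849
1.3 0.1392 0.89
1.35 0.135 0.933
1.4 0.1307 0.976
1.45 0.1264 1.02
1.5 0.122 1.066
1.55 0.1177 1.114
grip [[ 0.54267463 -0.12767742  0.095     ]] outer [[ 0.54437674 -0.13446732  0.095     ]]
```

```bash
cat >> h.py <<'E'
def go(X,tz=None,ang=None):  # print fractions from the present pose to world point X, tool down with tool y at yaw ang
    from plant import state
    s=state(); q=s["tool_rot"]; R=Ro.from_quat([q[1],q[2],q[3],q[0]]).as_matrix()
    d=R.T@(np.asarray(X)-s["tool_pos"])/.8
    print("t",round(s["time"],2),"pos",np.round(s["tool_pos"],4),"d",np.round(d,4))
    if ang is not None:
        c,n=np.cos(ang),np.sin(ang); W=np.array([[-n*-1*-1,c,0],[c,n,0],[0,0,-1]]).T
        W=np.c_[np.cross([c,n,0],[0,0,-1]),[c,n,0],[0,0,-1]]
        print("r",np.round(Ro.from_matrix(R.T@W).as_rotvec()/1.5,4))
E
python3 -m inch '[{"dx":-0.231,"dy":-0.21,"rz":0.5},{"dx":-0.231,"dy":-0.21,"rz":0.5},{"dx":-0.231,"dy":-0.21,"rz":0.5},{"dx":-0.231,"dy":-0.21,"rz":0.5},{"dx":-0.231,"dy":-0.21,"rz":0.5}]' 0.2
python3 -c "
from h import *
go([.544,-.134,.2],ang=.2456)"
```

```text
t 0.8 pos [0.2829 0.5573 0.2314] d [-0.6822 -0.6228  0.0392]
r [ 1.000e-04 -0.000e+00  5.703e-01]validation failed for argument at $[0]...
```

```bash
python3 -m inch '[{"dx":-0.231,"dy":-0.21,"dz":0,"rx":0,"ry":0,"rz":0.5},{"dx":-0.231,"dy":-0.21,"dz":0,"rx":0,"ry":0,"rz":0.5},{"dx":-0.231,"dy":-0.21,"dz":0,"rx":0,"ry":0,"rz":0.5},{"dx":-0.231,"dy":-0.21,"dz":0,"rx":0,"ry":0,"rz":0.5},{"dx":-0.231,"dy":-0.21,"dz":0,"rx":0,"ry":0,"rz":0.5}]' 0.2
python3 -c "
from h import *
go([.544,-.134,.2],ang=.2456)"
```

```text
time: 1.3
tool_pos: [0.372, 0.3221, 0.2315]
tool_rot: [0.0, 0.575, 0.818, 0.0]
contact_force: [2.0, 0.6, 0.3]
gripper_width: 0.602
grasp_force: 0.0
t 1.3 pos [0.372  0.3221 0.2315] d [-0.6093  0.0092  0.0394]
r [ 0.0006 -0.      0.0666]
```

```bash
python3 -m inch '[{"dx":-0.31,"dy":0.0047,"dz":0,"rx":0,"ry":0,"rz":0.067},{"dx":-0.31,"dy":0.0047,"dz":0,"rx":0,"ry":0,"rz":0.067},{"dx":-0.31,"dy":0.0047,"dz":0,"rx":0,"ry":0,"rz":0.067},{"dx":-0.31,"dy":0.0047,"dz":0,"rx":0,"ry":0,"rz":0.067},{"dx":-0.31,"dy":0.0047,"dz":0,"rx":0,"ry":0,"rz":0.067}]'
python3 -c "
from h import *
go([.544,-.134,.2],ang=.2456)"
```

```text
time: 1.8
tool_pos: [0.4609, 0.0902, 0.2318]
tool_rot: [0.001, 0.613, 0.79, 0.0]
contact_force: [-0.0, 0.3, -0.8]
gripper_width: 0.602
grasp_force: 0.0
t 1.8 pos [0.4609 0.0902 0.2318] d [-0.2972  0.0312  0.0398]
r [0.0009 0.0002 0.0031]
```

```bash
python3 -m inch '[{"dx":-0.297,"dy":0.031,"dz":0,"rx":0,"ry":0,"rz":0.003},{"dx":-0.297,"dy":0.031,"dz":0,"rx":0,"ry":0,"rz":0.003},{"dx":-0.297,"dy":0.031,"dz":0,"rx":0,"ry":0,"rz":0.003},{"dx":-0.297,"dy":0.031,"dz":0,"rx":0,"ry":0,"rz":0.003},{"dx":-0.297,"dy":0.031,"dz":0,"rx":0,"ry":0,"rz":0.003}]'
python3 - <<'E'
from h import *
import cv2
go([.544,-.134,.2],ang=.2456)
i=optics.camera_info("wrist"); im=optics.grab_frame("wrist"); cv2.imwrite("pics/w1.png",im[:,:,::-1])
print(i)
p=np.load("P.npy")
X=np.r_[w(p,[-.076,-.184,.095]),w(p,[-.076,-.250,.095]),w(p,[.13-p[3],-.15,.136])]
for x in X:
    v=np.array(i["R"])@x+np.array(i["t"]); th=np.arctan2(np.hypot(v[0],v[1]),v[2]); u=v[:2]/np.hypot(v[0],v[1])*th
    print(i["cx"]+i["fx"]*u[0],i["cy"]+i["fy"]*u[1])
E
```

```text
time: 2.3
tool_pos: [0.5439, -0.1347, 0.2315]
tool_rot: [0.0, 0.616, 0.788, 0.0]
contact_force: [0.7, 0.9, 0.4]
gripper_width: 0.599
grasp_force: 0.0
t 2.3 pos [ 0.5439 -0.1347  0.2315] d [0.0008 0.0003 0.0394]
r [ 0.0003  0.0004 -0.0009]
{'fx': 309.70691628693146, 'fy': 309.70691628693146, 'cx': 323.66384672247045, 'cy': 195.97564503983892, 'R': array([[ 9.70121949e-01,  2.42616985e-01,  6.33796152e-04],
       [ 2.31480765e-01, -9.26369023e-01,  2.97080948e-01],
       [ 7.26640131e-02, -2.88058037e-01, -9.54852087e-01]]), 't': array([-0.49526768, -0.2887136 ,  0.30066977])}
323.95003007175455 142.60114593096802
323.972099779246 211.56881704393246
396.6360586305127 107.0037159645883
```

View pics/w1.png

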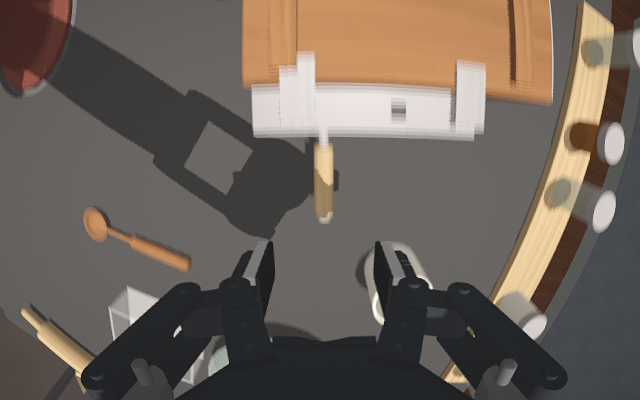

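The wrist view shows the grip at (324,143)-(324,222), centred between the open fingers. The hole is at (398,110), within 3 px of the prediction (397,107). The mug at (400,270) clears the right finger, so I'll go down and grip.

```bash
python3 -m inch '[{"dx":0,"dy":0,"dz":0.06,"rx":0,"ry":0,"rz":0},{"dx":0,"dy":0,"dz":0.12,"rx":0,"ry":0,"rz":0},{"dx":0,"dy":0,"dz":0.17,"rx":0,"ry":0,"rz":0},{"dx":0,"dy":0,"dz":0.196,"rx":0,"ry":0,"rz":0},{"dx":0,"dy":0,"dz":0.196,"rx":0,"ry":0,"rz":0}]'
python3 -m inch '[{"dx":0,"dy":0,"dz":0,"rx":0,"ry":0,"rz":0},{"dx":0,"dy":0,"dz":0,"rx":0,"ry":0,"rz":0},{"dx":0,"dy":0,"dz":0,"rx":0,"ry":0,"rz":0},{"dx":0,"dy":0,"dz":0,"rx":0,"ry":0,"rz":0},{"dx":0,"dy":0,"dz":0,"rx":0,"ry":0,"rz":0}]' -1
```

```text
time: 2.85
tool_pos: [0.5402, -0.1304, 0.0701]
tool_rot: [-0.004, 0.615, 0.788, -0.001]
contact_force: [-0.3, 0.6, -0.6]
gripper_width: 0.601
grasp_force: 0.0
time: 3.35
tool_pos: [0.5429, -0.1329, 0.0768]
tool_rot: [0.0, 0.615, 0.789, -0.001]
contact_force: [-7.5, -2.1, 4.9]
gripper_width: 0.186
grasp_force: 58.4
```

```bash
python3 -m inch '[{"dx":0,"dy":0.0002,"dz":-0.0079,"rx":0,"ry":0,"rz":0},{"dx":0,"dy":0.0008,"dz":-0.0157,"rx":0,"ry":0,"rz":0},{"dx":0,"dy":0.0018,"dz":-0.0235,"rx":0,"ry":0,"rz":0},{"dx":0,"dy":0.0031,"dz":-0.0313,"rx":0,"ry":0,"rz":0},{"dx":0,"dy":0.0049,"dz":-0.039,"rx":0,"ry":0,"rz":0}]'
cat >> h.py <<'E'
def rows(a0,angs,r=.1575):
    for a in angs: print(round(a,3),"dy",round(r*(np.cos(a0)-np.cos(a)),4),"dz",round(r*(np.sin(a0)-np.sin(a)),4))
def st():
    from plant import state
    s=state(); p=np.load("P.npy"); c,n=np.cos(p[2]),np.sin(p[2]); d=s["tool_pos"]-np.array([.5429,-.1329,.0768])
    f=s["contact_force"]; u=d[0]*c+d[1]*n; v=-d[0]*n+d[1]*c
    print("t",round(s["time"],2),"grip disp box x,y,z mm",np.round([u*1e3,v*1e3,d[2]*1e3],1),"angle",round(np.arctan2(d[2],.126-u),3),"rad",round(np.hypot(d[2],.126-u),4),"F box",np.round([f[0]*c+f[1]*n,-f[0]*n+f[1]*c,f[2]],1),"T",np.round(s["ft_torque"],2))
E
python3 -c "
from h import *
st()
rows(.25,[.3,.35,.4,.45,.5]);rows(.5,[.55,.6,.65,.7,.75]);rows(.75,[.8,.85,.9,.95,1.])"
```

```text
time: 3.85
tool_pos: [0.5456, -0.132, 0.1049]
tool_rot: [-0.0, 0.615, 0.789, -0.002]
contact_force: [-1.7, -5.4, -10.3]
gripper_width: 0.185
grasp_force: 58.7
t 3.85 grip disp box x,y,z mm [ 2.9  0.2 28.1] angle 0.224 rad 0.1263 F box [ -3.   -4.8 -10.3] T [-0.97  0.3  -0.03]
0.3 dy 0.0021 dz -0.0076
0.35 dy 0.0047 dz -0.015
0.4 dy 0.0075 dz -0.0224
0.45 dy 0.0108 dz -0.0295
0.5 dy 0.0144 dz -0.0365
0.55 dy 0.0039 dz -0.0068
0.6 dy 0.0082 dz -0.0134
0.65 dy 0.0128 dz -0.0198
0.7 dy 0.0178 dz -0.026
0.75 dy 0.023 dz -0.0318
0.8 dy 0.0055 dz -0.0056
0.85 dy 0.0113 dz -0.011
0.9 dy 0.0173 dz -0.016
0.95 dy 0.0236 dz -0.0208
1.0 dy 0.0301 dz -0.0252
```

Forces are low and the motion follows the arc. Continuing to about 1.0 rad.

```bash
python3 -m inch '[{"dx":0,"dy":0.0021,"dz":-0.0076,"rx":0,"ry":0,"rz":0},{"dx":0,"dy":0.0047,"dz":-0.015,"rx":0,"ry":0,"rz":0},{"dx":0,"dy":0.0075,"dz":-0.0224,"rx":0,"ry":0,"rz":0},{"dx":0,"dy":0.0108,"dz":-0.0295,"rx":0,"ry":0,"rz":0},{"dx":0,"dy":0.0144,"dz":-0.0365,"rx":0,"ry":0,"rz":0}]' >/dev/null
python3 -c "
from h import *
st()"
python3 -m inch '[{"dx":0,"dy":0.0039,"dz":-0.0068,"rx":0,"ry":0,"rz":0},{"dx":0,"dy":0.0082,"dz":-0.0134,"rx":0,"ry":0,"rz":0},{"dx":0,"dy":0.0128,"dz":-0.0198,"rx":0,"ry":0,"rz":0},{"dx":0,"dy":0.0178,"dz":-0.026,"rx":0,"ry":0,"rz":0},{"dx":0,"dy":0.023,"dz":-0.0318,"rx":0,"ry":0,"rz":0}]' >/dev/null
python3 -c "
from h import *
st()"
```

```text
t 4.35 grip disp box x,y,z mm [13.1  0.3 56.7] angle 0.465 rad 0.1263 F box [-8.3 -5.3 -8.4] T [-1.17  1.02  0.02]
t 4.85 grip disp box x,y,z mm [30.2  0.2 82.3] angle 0.71 rad 0.1263 F box [-14.7  -3.2  -3.6] T [-1.16  1.94  0.06]
```

```bash
python3 -m inch '[{"dx":0,"dy":0.0055,"dz":-0.0056,"rx":0,"ry":0,"rz":0},{"dx":0,"dy":0.0113,"dz":-0.011,"rx":0,"ry":0,"rz":0},{"dx":0,"dy":0.0173,"dz":-0.016,"rx":0,"ry":0,"rz":0},{"dx":0,"dy":0.0236,"dz":-0.0208,"rx":0,"ry":0,"rz":0},{"dx":0,"dy":0.0301,"dz":-0.0252,"rx":0,"ry":0,"rz":0}]' >/dev/null
python3 - <<'E'
from h import *
import cv2
st()
rows(1.0,[1.02,1.04,1.06,1.08,1.1]); rows(1.1,[1.11,1.12,1.13,1.14,1.15]); rows(1.15,[1.16,1.17,1.18,1.19,1.2]);rows(1.2,[1.21,1.22,1.23,1.24,1.25])
a=optics.grab_frame("scene")[110:350,220:440]; b=optics.grab_frame("top")[110:270,260:420]
a=cv2.resize(a,None,fx=2.2,fy=2.2,interpolation=2)[:520,:360]; b=cv2.resize(b,(430,430),interpolation=2)
c=np.zeros((520,800,3),np.uint8); c[:,:360]=a; c[:430,365:795]=b; cv2.imwrite("pics/m1.png",c[:,:,::-1])
E
```

```text
t 5.35 grip disp box x,y,z mm [ 54.3   0.2 103.8] angle 0.966 rad 0.1262 F box [-17.   -2.6   0.9] T [-1.03  2.42  0.1 ]
1.02 dy 0.0027 dz -0.0017
1.04 dy 0.0054 dz -0.0033
1.06 dy 0.0081 dz -0.0049
1.08 dy 0.0109 dz -0.0064
1.1 dy 0.0137 dz -0.0078
1.11 dy 0.0014 dz -0.0007
1.12 dy 0.0028 dz -0.0014
1.13 dy 0.0042 dz -0.0021
1.14 dy 0.0057 dz -0.0027
1.15 dy 0.0071 dz -0.0034
1.16 dy 0.0014 dz -0.0006
1.17 dy 0.0029 dz -0.0013
1.18 dy 0.0043 dz -0.0019
1.19 dy 0.0058 dz -0.0025
1.2 dy 0.0073 dz -0.003
1.21 dy 0.0015 dz -0.0006
1.22 dy 0.0029 dz -0.0011
1.23 dy 0.0044 dz -0.0016
1.24 dy 0.0059 dz -0.0022
1.25 dy 0.0074 dz -0.0027
```

View pics/m1.png

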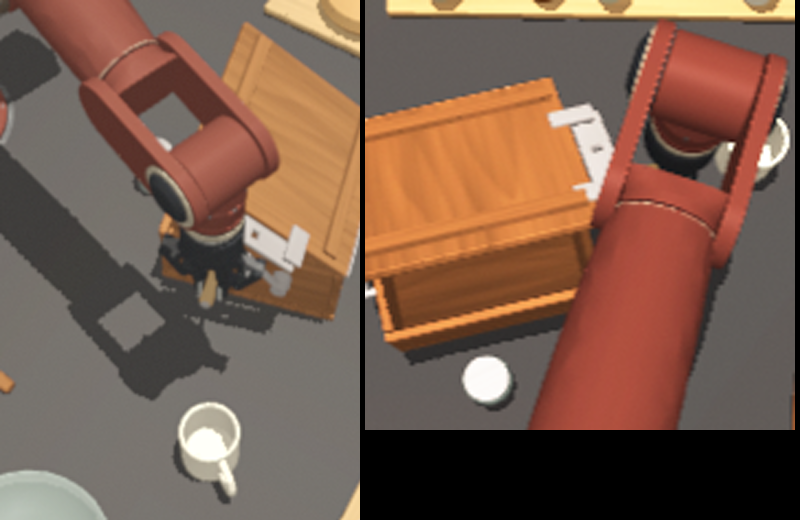

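The left half (scene crop) shows the lid lifted, with the hole at (257,236) and the hand on the grip. The right half (top crop) shows the hole at (597,148) and the hand clear of the strip. Now slowly towards about 1.17 rad.

```bash
python3 -m inch '[{"dx":0,"dy":0.0027,"dz":-0.0017,"rx":0,"ry":0,"rz":0},{"dx":0,"dy":0.0054,"dz":-0.0033,"rx":0,"ry":0,"rz":0},{"dx":0,"dy":0.0081,"dz":-0.0049,"rx":0,"ry":0,"rz":0},{"dx":0,"dy":0.0109,"dz":-0.0064,"rx":0,"ry":0,"rz":0},{"dx":0,"dy":0.0137,"dz":-0.0078,"rx":0,"ry":0,"rz":0}]' >/dev/null
python3 -c "
from h import *
st()"
python3 -m inch '[{"dx":0,"dy":0.0014,"dz":-0.0007,"rx":0,"ry":0,"rz":0},{"dx":0,"dy":0.0028,"dz":-0.0014,"rx":0,"ry":0,"rz":0},{"dx":0,"dy":0.0028,"dz":-0.0014,"rx":0,"ry":0,"rz":0}]' >/dev/null
python3 -c "
from h import *
st()"
```

```text
t 5.95 grip disp box x,y,z mm [ 67.1   0.2 111.5] angle 1.085 rad 0.1262 F box [-12.1  -1.4   3.3] T [-0.69  1.8   0.06]
t 6.25 grip disp box x,y,z mm [ 70.7   0.2 113.4] angle 1.117 rad 0.1262 F box [-8.1 -1.1  3.8] T [-0.45  1.17  0.03]
```

```bash
s='from h import *
st()'
python3 -m inch '[{"dx":0,"dy":0.0014,"dz":-0.0007,"rx":0,"ry":0,"rz":0},{"dx":0,"dy":0.0029,"dz":-0.0013,"rx":0,"ry":0,"rz":0}]' >/dev/null; python3 -c "$s"
python3 -m inch '[{"dx":0,"dy":0.0014,"dz":-0.0007,"rx":0,"ry":0,"rz":0},{"dx":0,"dy":0.0014,"dz":-0.0007,"rx":0,"ry":0,"rz":0}]' >/dev/null; python3 -c "$s"
python3 -m inch '[{"dx":0,"dy":0.0014,"dz":-0.0006,"rx":0,"ry":0,"rz":0},{"dx":0,"dy":0.0014,"dz":-0.0006,"rx":0,"ry":0,"rz":0}]' >/dev/null; python3 -c "$s"
```

```text
t 6.45 grip disp box x,y,z mm [ 72.9   0.2 114.4] angle 1.136 rad 0.1261 F box [-8.3 -0.4  3.3] T [-0.47  1.14  0.02]
t 6.65 grip disp box x,y,z mm [ 76.3   0.2 115.9] angle 1.166 rad 0.1261 F box [-3.9 -0.5  2.1] T [-0.21  0.6  -0.02]
t 6.85 grip disp box x,y,z mm [7.640e+01 1.000e-01 1.159e+02] angle 1.166 rad 0.1261 F box [-6.8 -0.8  6.9] T [-0.33  0.98  0.02]
```

The grip jumped to 1.166 rad and stopped there although the command moved on, and the load fell. That suggests the pin has seated, so I'll check.

```bash
python3 -m inch '[{"dx":0,"dy":0,"dz":0,"rx":0,"ry":0,"rz":0},{"dx":0,"dy":0,"dz":0,"rx":0,"ry":0,"rz":0},{"dx":0,"dy":0,"dz":0,"rx":0,"ry":0,"rz":0}]' >/dev/null
python3 - <<'E'
from h import *
import cv2
st()
a=optics.grab_frame("scene")[180:260,280:380]; b=optics.grab_frame("top")[120:200,310:390]
a=cv2.resize(a,(500,400),interpolation=2); b=cv2.resize(b,(300,300),interpolation=2)
c=np.zeros((400,800,3),np.uint8); c[:,:500]=a; c[:300,500:]=b; cv2.imwrite("pics/m2.png",c[:,:,::-1])
E
```

```text
t 7.15 grip disp box x,y,z mm [ 76.3   0.2 115.9] angle 1.166 rad 0.1261 F box [-6.5 -0.3  8.4] T [-0.33  0.93  0.01]
```

View pics/m2.png

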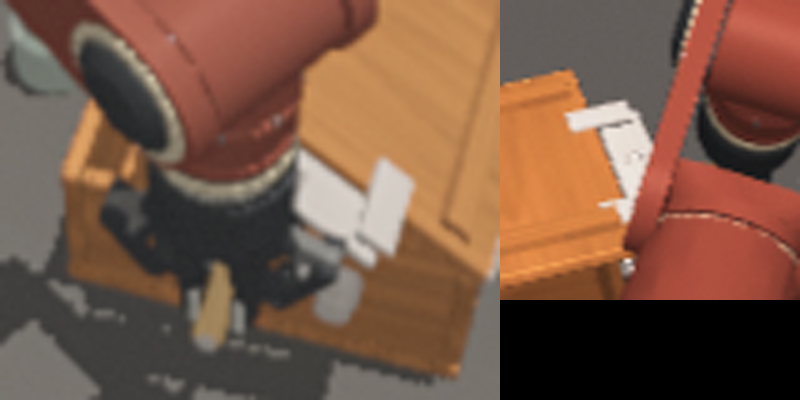

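The top view (right) now shows the hole at (632,157) filled bright by the pin. I'll confirm with one gentle nudge of about 2 mm.

```bash
s='from h import *
st()'
python3 -m inch '[{"dx":0,"dy":0.0014,"dz":-0.0006,"rx":0,"ry":0,"rz":0},{"dx":0,"dy":0.0028,"dz":-0.0012,"rx":0,"ry":0,"rz":0},{"dx":0,"dy":0.0028,"dz":-0.0012,"rx":0,"ry":0,"rz":0}]' >/dev/null; python3 -c "$s"
python3 -m inch '[{"dx":0,"dy":-0.0014,"dz":0.0006,"rx":0,"ry":0,"rz":0},{"dx":0,"dy":-0.0035,"dz":0.0016,"rx":0,"ry":0,"rz":0},{"dx":0,"dy":-0.0035,"dz":0.0016,"rx":0,"ry":0,"rz":0}]' >/dev/null; python3 -c "$s"
```

```text
t 7.55 grip disp box x,y,z mm [7.730e+01 1.000e-01 1.163e+02] angle 1.174 rad 0.126 F box [-10.6  -0.6   7.5] T [-0.54  1.57 -0.02]
t 7.85 grip disp box x,y,z mm [7.640e+01 1.000e-01 1.159e+02] angle 1.166 rad 0.126 F box [-4.6 -1.3  7.7] T [-0.26  0.69  0.  ]
```

```bash
s='from h import *
st()'
python3 -m inch '[{"dx":0,"dy":-0.0017,"dz":0.0008,"rx":0,"ry":0,"rz":0},{"dx":0,"dy":-0.0035,"dz":0.0016,"rx":0,"ry":0,"rz":0},{"dx":0,"dy":-0.0035,"dz":0.0016,"rx":0,"ry":0,"rz":0}]' >/dev/null; python3 -c "$s"
```

```text
t 8.15 grip disp box x,y,z mm [7.590e+01 1.000e-01 1.156e+02] angle 1.162 rad 0.126 F box [ 2.6 -0.9  6. ] T [-0.01 -0.35 -0.07]
```

Nudged 2–3 mm either way, the prop barely moves and the force changes sign, so the pin is captive. Centring, then letting go.

```bash
s='from h import *
st()'
python3 -m inch '[{"dx":0,"dy":0.001,"dz":-0.0005,"rx":0,"ry":0,"rz":0},{"dx":0,"dy":0.001,"dz":-0.0005,"rx":0,"ry":0,"rz":0}]' >/dev/null; python3 -c "$s"
python3 -m inch '[{"dx":0,"dy":0.001,"dz":0,"rx":0,"ry":0,"rz":0},{"dx":0,"dy":0.001,"dz":0,"rx":0,"ry":0,"rz":0},{"dx":0,"dy":0.001,"dz":0,"rx":0,"ry":0,"rz":0},{"dx":0,"dy":0.001,"dz":0,"rx":0,"ry":0,"rz":0},{"dx":0,"dy":0.001,"dz":0,"rx":0,"ry":0,"rz":0}]' 0.2; python3 -c "$s"
```

```text
t 8.35 grip disp box x,y,z mm [7.600e+01 1.000e-01 1.157e+02] angle 1.163 rad 0.1261 F box [ 0.2 -1.3  7.3] T [-0.11  0.01  0.02]
time: 8.85
tool_pos: [0.6149, -0.1137, 0.1883]
tool_rot: [-0.0, 0.615, 0.789, -0.0]
contact_force: [-0.0, 0.6, -0.9]
gripper_width: 0.6
grasp_force: 0.0
t 8.85 grip disp box x,y,z mm [ 74.5   1.1 111.5] angle 1.138 rad 0.1229 F box [ 0.1  0.6 -0.9] T [ 0.02 -0.05  0.02]
```

```bash
python3 -m inch '[{"dx":0,"dy":0,"dz":-0.02,"rx":0,"ry":0,"rz":0},{"dx":0,"dy":0,"dz":-0.05,"rx":0,"ry":0,"rz":0},{"dx":-0.01,"dy":0,"dz":-0.09,"rx":0,"ry":0,"rz":0},{"dx":-0.05,"dy":0,"dz":-0.13,"rx":0,"ry":0,"rz":0},{"dx":-0.1,"dy":0,"dz":-0.17,"rx":0,"ry":0,"rz":0}]'
python3 -m inch '[{"dx":-0.05,"dy":0,"dz":0,"rx":0,"ry":0,"rz":0},{"dx":-0.1,"dy":0,"dz":0,"rx":0,"ry":0,"rz":0},{"dx":-0.15,"dy":0,"dz":0,"rx":0,"ry":0,"rz":0},{"dx":-0.2,"dy":0,"dz":0,"rx":0,"ry":0,"rz":0},{"dx":-0.2,"dy":0,"dz":0,"rx":0,"ry":0,"rz":0}]'
python3 - <<'E'
from h import *
import cv2
a=optics.grab_frame("scene")[150:290,260:400]; b=optics.grab_frame("top")[100:210,290:400]
a=cv2.resize(a,(400,400),interpolation=2); b=cv2.resize(b,(400,400),interpolation=2)
cv2.imwrite("pics/m3.png",np.hstack([a,b])[:,:,::-1])
E
```

```text
time: 9.35
tool_pos: [0.6346, -0.1902, 0.3273]
tool_rot: [0.001, 0.614, 0.789, 0.0]
contact_force: [0.4, -1.2, -0.1]
gripper_width: 0.602
grasp_force: 0.0
time: 9.85
tool_pos: [0.6729, -0.3504, 0.3233]
tool_rot: [-0.0, 0.617, 0.787, -0.001]
contact_force: [-0.2, 0.0, -0.9]
gripper_width: 0.595
grasp_force: 0.0
```

View pics/m3.png

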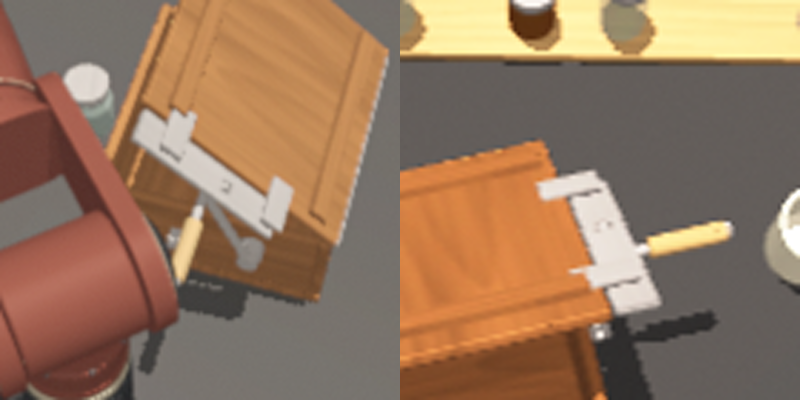

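The left (scene) view shows the lid standing open on the prop, with the pin in the hole at (227,186). The right (top) view shows the hole filled at (603,226). The arm is clear and the other things are undisturbed, so I'm handing it in.

```bash
python3 -c "
from plant import ticket
print(ticket.job_done())"
```

```text
the job is handed in; nothing more can be done
None
```

The lid is propped open with the pin seated in the strip's hole, and the prop has been let go; the job was handed in at about 10 s with the arm clear, and the grader returned no verdict.

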